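# Pack and hold a heat tile in its frame beside the braai

## Task

The terracotta heat tile is being bedded in its steel frame. Turn the knob of the steel clamp until its finger has swung well clear of the wooden packer, lift the packer out, slide it upright down to the floor of the frame in the one gap beside the tile that is wide enough for it, and let go of it. Then press the tile down with the fingertips until it is flush with the frame's edges and finish while still holding it pressed there; leave the other things on the shelf where they are.

Things in the scene. Friction and masses are not known exactly. Their poses are not given: they have to be found in the camera images.
- frame: Steel tray-like frame fixed on the shelf, 116 (x) x 148 (y) mm; origin: centre of its underside. Floor top at z = 10 mm. End walls: inner faces at x = -48 and +48 mm; tops of walls and side rails at z = 34. Rails (listed apart) at y about +59 and -59 mm; which is on +y varies. The tile sits in the middle, parallel; gaps run along x between its edges (y = +40, -40) and the rails, 24 mm deep.
- thin_rail: The thin side rail of the frame, steel, fixed, 96 (x) x 6 (y) x 24 (z) mm; origin at the centre of its underside, on the frame's floor; axes parallel to the frame's. The gap between it and the tile is about 16 mm wide (15 to 17).
- thick_rail: The thick side rail of the frame, steel, fixed, 96 (x) x 26 (y) x 24 (z) mm; origin at the centre of its underside, on the frame's floor; axes parallel to the frame's. The gap between it and the tile is only about 6 mm wide (5 to 7): too narrow for the packer.
- tile_top (a point): Centre of the tile's upper face: 6 mm above the tops of the frame's walls at rest (40 mm over the shelf), level with them (34 mm) when pressed flush.
- tile (a joint): How far the terracotta tile (80 x 80 x 14 mm, flat on a springy bed in the middle of the frame) is pressed down, m: 0 at rest (6 mm proud), 0.006 flush, at its stop. It can only move straight down and springs up again by itself. Pressing needs about 3 N at first and 9 N at the stop.
- clamp: Steel clamp fixed on the shelf: base plate 8 mm thick, x = -46 to +100 mm, y = -32 to +32 mm; origin on the shelf under the centre of the packer's pocket. Pocket: two cheeks along x, 72 mm long, 10 mm thick, inner faces at y = -7.5 and +7.5, tops at z = 32; low end stops at x = -38 and +38, tops at z = 24. The knob's vertical axis is at x = 75, y = 0.
- clamp_knob (a joint): Knob angle, rad: grows clockwise seen from above, range 0 to 1.57 (a quarter turn), starts at 0 to 0.25, stays where left (slight friction). At 0 its finger (49 mm long from the axis, 14 mm wide, z = 38 to 46 mm) points along the clamp's -x and lies over the packer's shoulder, so that the packer cannot be lifted. From about 0.6 it is well clear.
- knob_grip (a point): On the knob's axis, 70 mm over the shelf: the height to grip. The knob is an upright bar 46 mm long x 14 mm thick, z = 48 to 84 mm, its length along the finger. The point's x axis lies along the bar, away from the finger, and turns with the knob.
- packer: Loose wooden packer, about 60 g, an upside-down T: blade 70 (x) x 12 (y) x 28 (z) mm, its lowest 4 mm thinned to 9 mm; above its middle an upright tab 30 (x) x 12 (y) mm for gripping, up to z = 66 mm. Origin: centre of its underside. It starts standing in the clamp's pocket on the base plate, its length along the clamp's x.
- brush: Basting brush, wooden handle, lying between the frame and the clamp, about 200 mm long and 36 mm wide; leave it alone.
- ramekin: Small white ceramic bowl, 60 mm across, 36 mm high; leave it alone.
- jug: Yellow ceramic sauce jug, 125 mm high; leave it alone.
- spice_jar: Spice jar, 48 mm across, 100 mm high; leave it alone.
There are look-alikes about, which are no part of the job. Of the things shaped like the packer, the wooden one is meant.

How it is judged:
By the outcome, as a careful person would: the job done as asked, in the order asked, and still so for the second after the job is handed in, while the arm keeps its last pose, push and grip.
It also fails if it takes over 61 s, if anything falls off the work surface, if the arm or the gripper's body presses on something with over 40 N, if the wrist force passes 120 N, or if a joint passes its speed limit or range.

## Robot

A 6-joint arm with a two-finger parallel gripper is mounted at the origin on the work surface. World frame = base frame: x ahead of the robot, y to its left, z up, the work surface at z = 0. Lengths are in m, angles in rad, forces in N, time in s.
With the tool pointing down it reaches from about 0.35 to 0.725 m from the base axis. Payload 6 kg.
Tool frame: the origin (TCP) lies midway between the tips of the shut fingers; the grasp point (between the pads) lies 19 mm behind it; x points along the fingers, z is the direction in which the jaws open and shut, and the axes are right-handed (so a half turn about x gives the same grasp; the last joint's range is limited). The gripper opens to 85 mm and grips with 20 to 120 N. Pads are 22 mm wide; open, the fingers measure 114 mm over their backs; the gripper's body (76 mm by 85 mm) begins 54 mm behind the grasp point. The pads swing forward as they close: fully open they stand 13 mm farther back than shut.
Start: joints at [1.458, 0.04, 0.085, 0, -1.615, -0.334], TCP at [0.259, 0.541, 0.231] pointing down, gripper open.
Joint ranges: [-2.56, 2.56], [-1.29, 2.01], [-1.08, 1.49], [-3.29, 1.98], [-2.81, -0.18], [-2.99, 2.99]. Speed limits (rad/s): [2.57, 2.57, 3.01, 3.14, 3.14, 3.14].

## Interface

Orientations are given as [roll, pitch, yaw] about the fixed x, y, z axes, in that order (R = Rz(yaw) Ry(pitch) Rx(roll)).
In Python, from bench import manip gives the robot as it stands. Calls block until the motion is done:
- manip.goto(position, orientation): joint-space move of the TCP to a pose.
- manip.move_l(position, ori=None, vel=0.15, force_limit=None): straight line of the TCP; ori=None keeps the orientation; vel is the mean speed in m/s. With force_limit (N) it stops when the force on the tool has changed by that much, and returns True; else False.
- manip.set_joints(angles): joint-space move.
- manip.let_go() and manip.grab(grasp_force=None): open the fingers fully, or close them until they stop; grasp_force is the grip in N (None keeps the last).
- manip.dwell(seconds).
- manip.ik(position, orientation): joint angles nearest the present ones, or None.
- manip.snapshot(name): name is "scene" or "side" or "wrist"; returns a dict with "color" (420x560x3 uint8, blue, green, red), "K" (3x3 intrinsics, pixels), "k1" (the pictures are not rectified: a ray, as slopes to the right and down, at radius r is drawn at 1 + k1 r^2 times it, then the intrinsics apply), "eye" and "attitude" of the camera in the world; the wrist camera has in their place "T_tool_cam" (4x4, takes a point from camera to tool coordinates, whose origin is the TCP and whose axes are the tool frame's). Camera axes: x right, y up, looking along -z (the intrinsics and any distortion apply to the point x, -y, -z); pixel columns grow to the right and rows downward; lengths in m; the calibration is good to about 2 mm. A picture is of the moment at which its call begins: read the wrist's pose just before it. There is no depth.
A pose or a line that the arm cannot do raises manip.MotionError and nothing moves.
- manip.finish_job(): hands the job in, once; it reports no verdict.
Readings, each from a call of its own:
- manip.current_time(): time.
- manip.current_joints(): joint angles.
- manip.current_qvel(): joint speeds.
- manip.current_tau(): joint torques, N m.
- manip.current_position(): TCP position.
- manip.current_ee_rot(): TCP orientation.
- manip.current_contact_force(): force on the tool from outside, world axes, zero at the start.
- manip.current_torque(): the same for the moment, N m.
- manip.current_finger_gap(): finger opening in m.
Only numpy, scipy, OpenCV 4.12 (cv2) and the standard library are available. Lean on these libraries where they do the work, as an engineer would, in place of code of your own. Each camera call takes 0.05 s, during which the arm holds its last target.

## Working session

There is one attempt and no reset: what is moved stays moved. The work goes in short steps, each a Python script; the robot and the scene stay as the last script left them, time stands still between calls to the robot, and variables do not carry over. Pictures are saved under pics/ and viewed, and the job is handed in when it is done.

```bash
ls; mkdir -p pics
python3 - <<'E'
from bench import manip
import cv2,numpy as np
print(manip.current_time(),manip.current_position(),manip.current_ee_rot(),manip.current_finger_gap())
for n in ["scene","side","wrist"]:
    s=manip.snapshot(n); cv2.imwrite(f"pics/{n}0.png",s["color"])
    print(n,{k:np.round(v,4).tolist() for k,v in s.items() if k!="color"})
E
```

```text
pics
0.0 [0.25903553 0.54081382 0.23027868] [ 0.06250557  1.56899762 -1.95508174] 0.0852940582817812
scene {'K': [[427.9697, 0.0, 279.1398], [0.0, 427.9697, 209.5036], [0.0, 0.0, 1.0]], 'k1': -0.098, 'eye': [1.2001, -0.1031, 0.8564], 'attitude': [0.7077, 0.0157, 1.5821]}
side {'K': [[400.5189, 0.0, 288.476], [0.0, 400.5189, 204.9192], [0.0, 0.0, 1.0]], 'k1': -0.0818, 'eye': [0.4726, -0.6791, 0.765], 'attitude': [0.6673, 0.0039, -0.179]}
wrist {'K': [[293.0768, 0.0, 277.58], [0.0, 293.0768, 208.033], [0.0, 0.0, 1.0]], 'k1': -0.0567, 'T_tool_cam': [[-0.0009, 0.3275, -0.9448, -0.1437], [-0.0002, 0.9448, 0.3275, 0.0842], [1.0, 0.0005, -0.0008, 0.0004], [0.0, 0.0, 0.0, 1.0]]}
```

View pics/scene0.png

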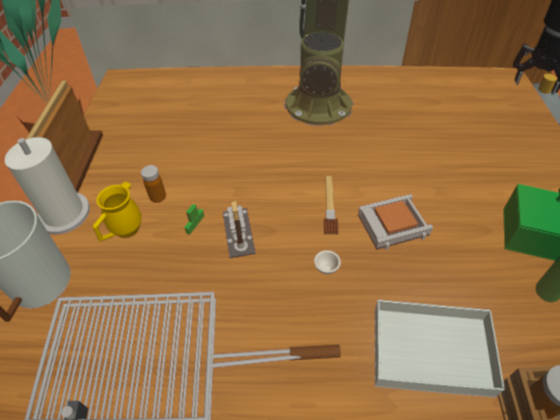

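View pics/side0.png

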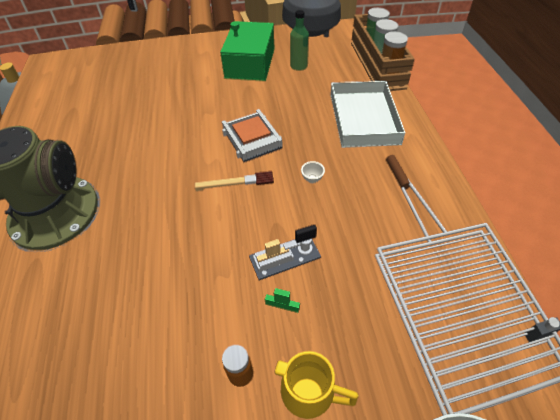

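View pics/wrist0.png

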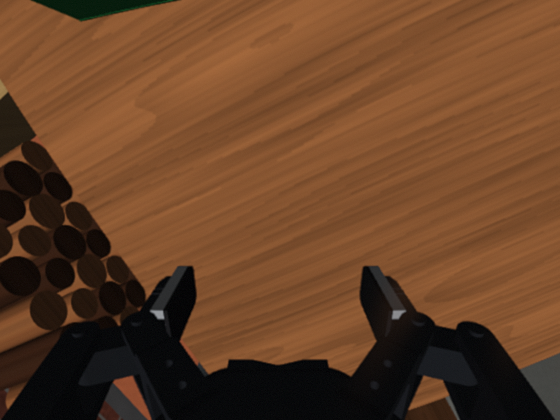

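The scene view shows the clamp with the wooden packer at (238,228), the green look-alike at (194,218), the frame with its tile at (395,220), the brush at (331,205) and the ramekin at (327,262). In the side view the clamp is at (285,255) and the frame at (252,133).

```bash
cat > h.py <<'E'
import cv2,numpy as np
from scipy.spatial.transform import Rotation as R
from scipy.optimize import least_squares
def E(rpy): return R.from_euler('xyz',rpy).as_matrix()
class Cam: pass
def cam(s,tcp=None,rpy=None):
    c=Cam(); c.K=np.array(s["K"]); c.k1=float(s["k1"])
    if "eye" in s: c.R=E(s["attitude"]); c.t=np.array(s["eye"])
    else:
        T=np.array(s["T_tool_cam"]); Rt=E(rpy); c.R=Rt@T[:3,:3]; c.t=Rt@T[:3,3]+np.array(tcp)
    c.d=np.array([c.k1,0,0,0,0]); return c
def proj(c,P):
    P=np.atleast_2d(P); q=(P-c.t)@c.R; q=q*[1,-1,-1]
    uv,_=cv2.projectPoints(q.reshape(-1,1,3),np.zeros(3),np.zeros(3),c.K,c.d); return uv.reshape(-1,2)
def ray(c,uv):
    x,y=cv2.undistortPoints(np.array(uv,float).reshape(1,1,2),c.K,c.d).ravel()
    d=c.R@np.array([x,-y,-1]); return d/np.linalg.norm(d)
def onz(c,uv,z):
    d=ray(c,uv); return c.t+d*(z-c.t[2])/d[2]
def tri(obs):
    A=0;b=0
    for c,uv in obs:
        d=ray(c,uv); M=np.eye(3)-np.outer(d,d); A=A+M; b=b+M@c.t
    p=np.linalg.solve(A,b); return p,[np.linalg.norm(proj(c,p)[0]-uv) for c,uv in obs]
SC={'K': [[427.9697, 0.0, 279.1398], [0.0, 427.9697, 209.5036], [0.0, 0.0, 1.0]], 'k1': -0.098, 'eye': [1.2001, -0.1031, 0.8564], 'attitude': [0.7077, 0.0157, 1.5821]}
SI={'K': [[400.5189, 0.0, 288.476], [0.0, 400.5189, 204.9192], [0.0, 0.0, 1.0]], 'k1': -0.0818, 'eye': [0.4726, -0.6791, 0.765], 'attitude': [0.6673, 0.0039, -0.179]}
scene=cam(SC); side=cam(SI)
def down(yaw):  # tool x down; jaw (tool z) direction at angle yaw in xy plane
    X=np.array([0,0,-1.]);Z=np.array([np.cos(yaw),np.sin(yaw),0]);Y=np.cross(Z,X)
    return R.from_matrix(np.c_[X,Y,Z]).as_euler('xyz')
def crop(img,x0,y0,x1,y1,f,name):
    cv2.imwrite(name,cv2.resize(img[y0:y1,x0:x1],None,fx=f,fy=f,interpolation=cv2.INTER_CUBIC))
E
python3 - <<'E'
from h import *
a=cv2.imread("pics/scene0.png");b=cv2.imread("pics/side0.png")
crop(a,180,190,280,265,8,"pics/c1.png");crop(b,240,220,330,280,8,"pics/c2.png")
crop(a,350,190,440,250,8,"pics/c3.png");crop(b,210,100,295,163,8,"pics/c4.png")
print(onz(scene,(238,228),0.03),onz(scene,(395,220),0.03),onz(side,(285,255),.03),onz(side,(252,133),.03))
E
```

```text
[ 0.55280728 -0.22454291  0.03      ] [0.52824665 0.1652917  0.03      ] [ 0.54143255 -0.24100494  0.03      ] [0.51938713 0.15556113 0.03      ]
```

View pics/c1.png

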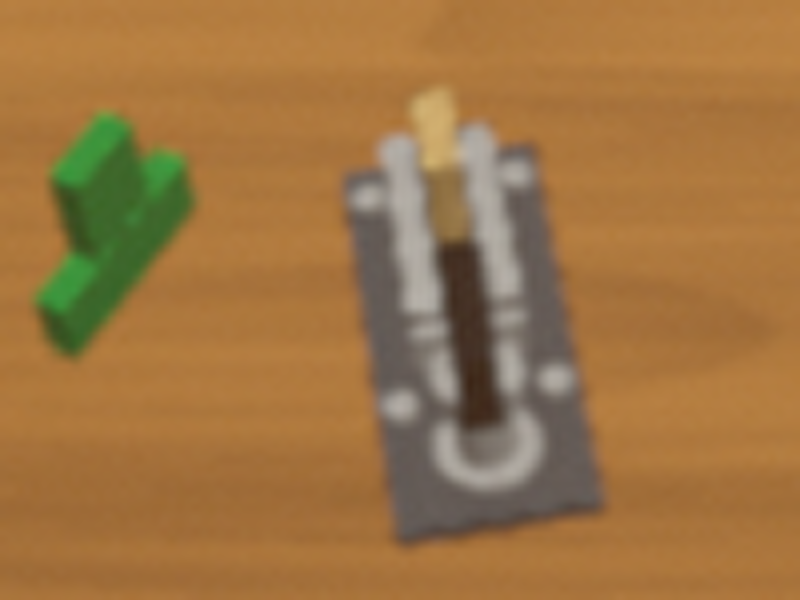

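View pics/c2.png

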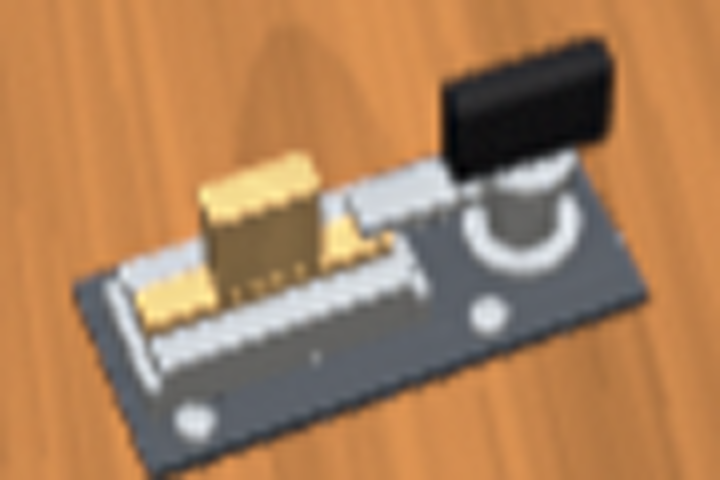

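View pics/c3.png

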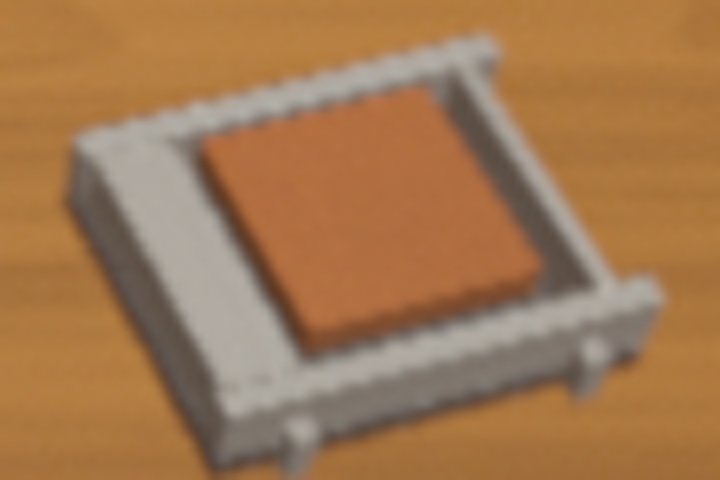

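View pics/c4.png

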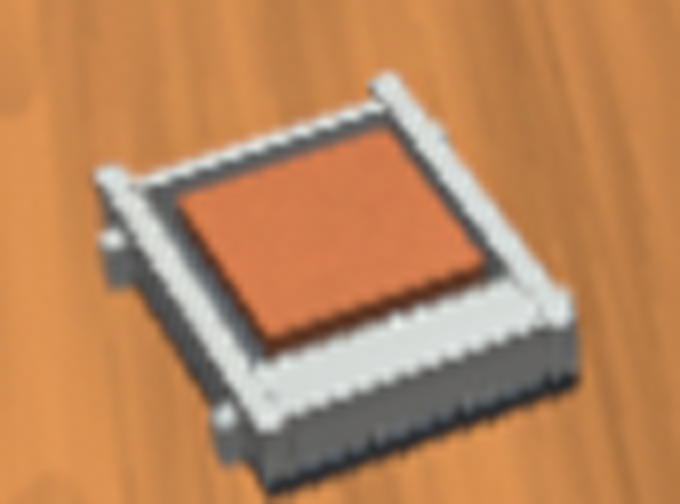

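The packer in the clamp is wooden (tan, scene (234,205), side (272,245)), and the look-alike at scene (194,218) is green, so I'll use the one in the clamp. The wide gap is on the frame's right in the scene view, which is the far, +y side. Next I'll measure.

Run:
```python
from h import *
S=lambda x,y:(350+x/8-.45,190+y/8-.45)
D=lambda x,y:(210+x/8-.45,100+y/8-.45)
t=[((200,145),(268,345)),((430,88),(180,200)),((540,270),(385,128)),((310,345),(487,265))]
P=[]
for a,b in t:
    p,e=tri([(scene,S(*a)),(side,D(*b))]);P.append(p);print(np.round(p,4),np.round(e,2))
P=np.array(P);print("tile c",P.mean(0),"sides",np.linalg.norm(np.roll(P,-1,0)-P,axis=1), [np.arctan2(*(P[i]-P[j])[[1,0]]) for i,j in((2,1),(3,0),(1,0),(2,3))])
S=lambda x,y:(180+x/8-.45,190+y/8-.45)
D=lambda x,y:(240+x/8-.45,220+y/8-.45)
q=[((345,175),(75,287)),((400,543),None),((605,505),(650,297)),((537,145),None)]
for a,b in [((345,175),(150,478)),((605,505),(650,297))]:
    p,e=tri([(scene,S(*a)),(side,D(*b))]);print(np.round(p,4),np.round(e,2))
c=[onz(scene,S(*a),.008) for a in [(345,175),(537,145),(605,505),(400,543)]]
for x in c: print(np.round(x,4))
print(np.round([onz(side,D(*a),.008) for a in [(150,478),(75,287),(650,297)]],4))
```

```text
[0.4909 0.1182 0.0335] [0.12 0.11]
[0.4685 0.1955 0.0352] [0.19 0.18]
[0.5439 0.2167 0.0371] [0.3  0.26]
[0.5692 0.1423 0.0333] [0.5  0.45]
tile c [0.51814939 0.16817194 0.03478937] sides [0.08047718 0.07835625 0.07870247 0.08194476] [np.float64(0.2746191296137896), np.float64(0.2985221206783105), np.float64(1.853147968112952), np.float64(1.898984268907689)]
[ 0.4775 -0.2733  0.0035] [0.27 0.34]
[ 0.6118 -0.2034 -0.0219] [11.13 11.92]
[ 0.4807 -0.272   0.008 ]
[ 0.4679 -0.2099  0.008 ]
[ 0.611  -0.1808  0.008 ]
[ 0.625  -0.2416  0.008 ]
[[ 0.4779 -0.2764  0.008 ]
 [ 0.4654 -0.2148  0.008 ]
 [ 0.6198 -0.2463  0.008 ]]
```

Run:
```python
from bench import manip
from h import *
q=lambda p,y:manip.ik(p,down(y))
Rt=E(manip.current_ee_rot());print("tool z now",Rt[:,2],"y",Rt[:,1])
for n,p,ys in [("frame",(.518,.168,.14),[.29+np.pi/2,.29-np.pi/2,.29,.29+np.pi]),
 ("knob",(.59,-.219,.051),[.2+np.pi/2,.2-np.pi/2,.2+np.pi/2-1.2,.2-np.pi/2-1.2]),("pocket",(.517,-.234,.045),[.2+np.pi/2,.2-np.pi/2])]:
    for y in ys:
        j=q(p,y);print(n,round(y,2),None if j is None else np.round(j,2))
```

```text
tool z now [-0.4320595  -0.90184403  0.00138829] y [ 9.01844982e-01 -4.32059724e-01  1.52701846e-04]
frame 1.86 [ 0.68 -0.1  -0.22  0.   -1.45 -1.96]
frame -1.28 [ 0.68 -0.1  -0.22  0.   -1.45  1.18]
frame 0.29 [ 0.68 -0.1  -0.22  0.   -1.45  2.75]
frame 3.43 [ 0.68 -0.1  -0.22  0.   -1.45 -0.39]
knob 1.77 [-0.04  0.17 -0.11  0.   -1.29 -1.33]
knob -1.37 [-0.04  0.17 -0.11  0.   -1.29  1.81]
knob 0.57 [-0.04  0.17 -0.11  0.   -1.29 -2.53]
knob -2.57 [-0.04  0.17 -0.11  0.   -1.29  0.61]
pocket 1.77 [-0.07  0.01 -0.28  0.   -1.27 -1.3 ]
pocket -1.37 [-0.07  0.01 -0.28  0.   -1.27  1.84]<stdin>:8: UserWarning: Gimbal lock detected. Setting third angle to zero since it is not possible to uniquely determine all angles.
```

```bash
cat > w.py <<'E'
from bench import manip
from h import *
import json,warnings;warnings.simplefilter("ignore")
def wsnap(name):
    p=np.array(manip.current_position());r=np.array(manip.current_ee_rot());s=manip.snapshot("wrist")
    cv2.imwrite(f"pics/{name}.png",s["color"])
    json.dump({k:np.array(s[k]).tolist() for k in("K","k1","T_tool_cam")}|{"p":p.tolist(),"r":r.tolist()},open(f"pics/{name}.json","w"))
def wload(name):
    s=json.load(open(f"pics/{name}.json"));return cam(s,s["p"],s["r"])
E
python3 - <<'E'
from w import *
manip.goto((.518,.12,.15),down(-1.28));wsnap("f1");print(manip.current_time())
manip.move_l((.518,.20,.15));wsnap("f2")  
manip.goto((.56,-.18,.17),down(-1.37));wsnap("k1")
manip.move_l((.56,-.26,.17),vel=.2);wsnap("k2");print(manip.current_time(),manip.current_position())
E
```

```text
2.0167
4.825 [ 0.56020297 -0.25937037  0.16987281]
```

View pics/f1.png

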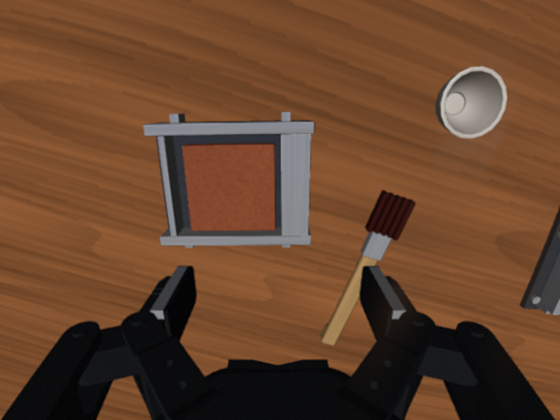

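View pics/f2.png

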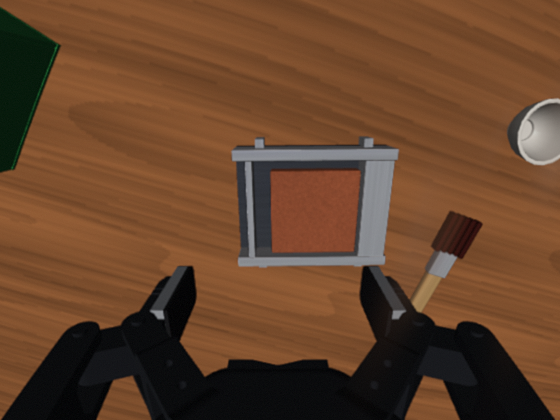

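View pics/k1.png

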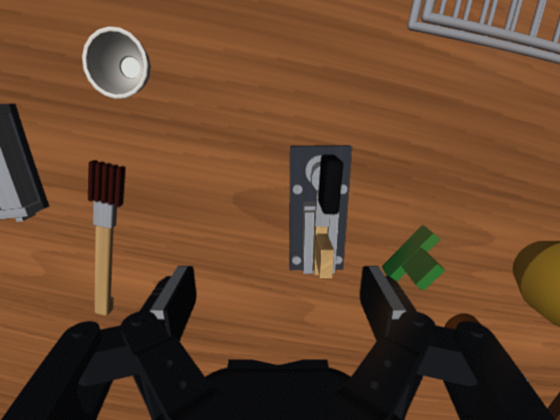

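View pics/k2.png

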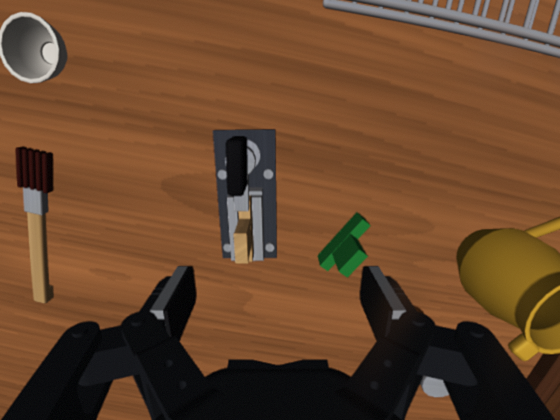

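Wrist views: the frame sits at (235,185) in f1 and (315,205) in f2, with the wide gap on the image's left (+y). The clamp sits at (320,210) in k1 and (247,195) in k2, with the knob bar at the upper end and the tan tab below it. I'll enlarge these to read pixels.

Run:
```python
from h import *
r=lambda n:cv2.imread(f"pics/{n}.png")
crop(r("f1"),140,105,320,255,4,"pics/f1c.png");crop(r("f2"),228,128,408,278,4,"pics/f2c.png")
a=cv2.resize(r("k1")[138:282,275:365],None,fx=4,fy=4,interpolation=2);b=cv2.resize(r("k2")[123:267,200:290],None,fx=4,fy=4,interpolation=2)
cv2.imwrite("pics/kc.png",np.hstack([a,np.zeros((576,40,3),np.uint8),b]))
```

```text
(no output)
```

View pics/f1c.png

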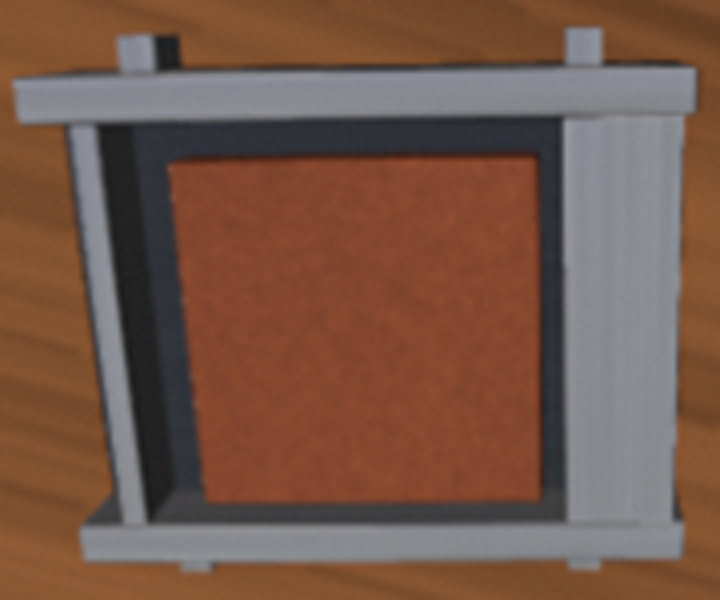

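View pics/f2c.png

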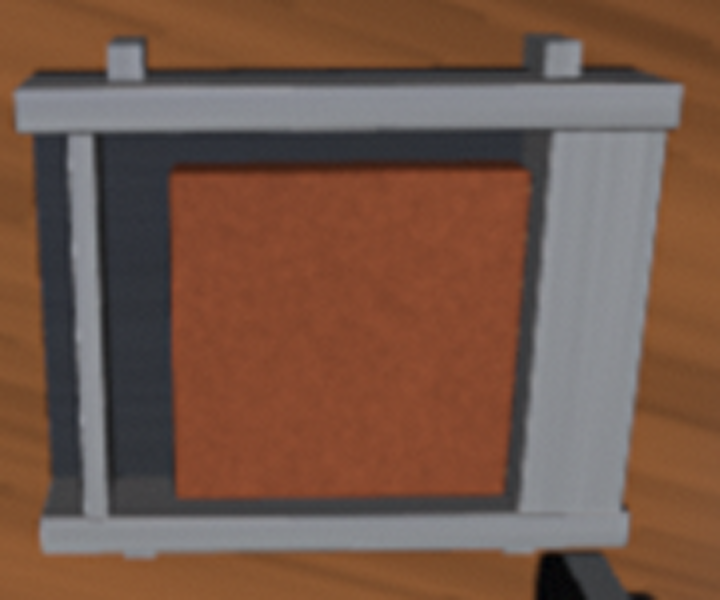

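View pics/kc.png

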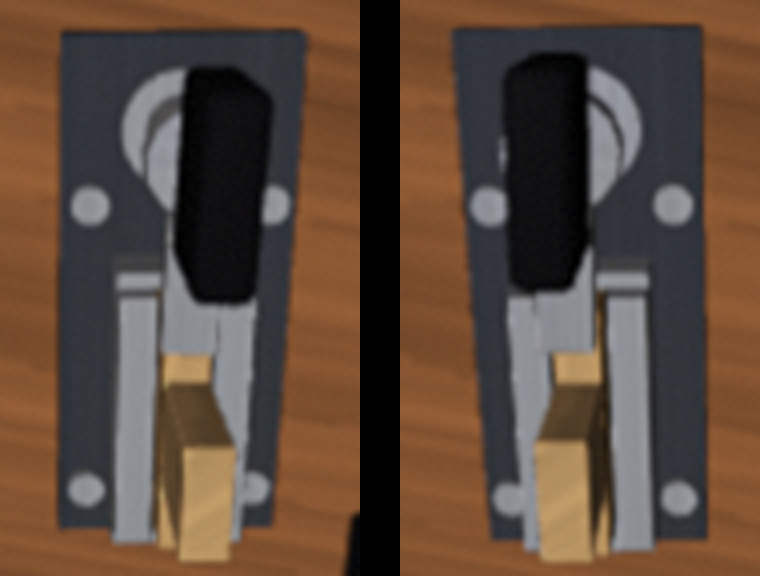

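```bash
cat > fit.py <<'E'
from w import *
def M(p,pts): # p: x,y,z,yaw
    c,s=np.cos(p[3]),np.sin(p[3]);pts=np.array(pts,float)/1000
    return np.c_[p[0]+c*pts[:,0]-s*pts[:,1],p[1]+s*pts[:,0]+c*pts[:,1],p[2]+pts[:,2]]
def px(l,o,dx=0,f=4): return np.array([((a-dx)/f+o[0]-.375,b/f+o[1]-.375) for a,b in l])
def fit(views,p0,pr=""):
    f=lambda p:np.concatenate([(proj(c,M(p,m))-u).ravel() for c,m,u in views])
    r=least_squares(f,p0,loss="soft_l1");print(pr,np.round(r.x,4),"rms px",np.sqrt((f(r.x)**2).mean()).round(2));return r.x
E
cat > m.py <<'E'
from fit import *
F1,F2,K1,K2=[wload(n) for n in("f1","f2","k1","k2")]
fm=[(58,74,34),(58,-74,34),(48,74,34),(48,-74,34),(-48,74,34),(-58,74,34),(-48,-74,34),(-58,-74,34),(40,40,40),(40,-40,40),(-40,-40,40),(-40,40,40)]
u1=px([(15,80),(697,68),(18,122),(695,115),(82,527),(82,562),(683,522),(683,558),(170,162),(538,155),(542,500),(205,502)],(140,105))
u2=px([(15,90),(682,85),(18,130),(680,130),(42,518),(42,553),(628,508),(628,545),(170,170),(528,168),(505,495),(177,498)],(228,128))
p0=[.518,.168,0,.29]
fit([(F1,fm,u1)],p0,"f1");fit([(F2,fm,u2)],p0,"f2");pf=fit([(F1,fm,u1),(F2,fm,u2)],p0,"frame")
fit([(F1,fm[8:],u1[8:]),(F2,fm[8:],u2[8:])],p0,"tile")
inv=lambda p,P:(np.array([[np.cos(p[3]),np.sin(p[3])],[-np.sin(p[3]),np.cos(p[3])]])@(P[:2]-p[:2])*1000).round(1)
for c,l,o in((F1,[(97,125),(147,520)],(140,105)),(F2,[(95,133),(107,515)],(228,128))):
    print("rail inner",[inv(pf,onz(c,u,.034+pf[2])) for u in px(l,o)])
cm=[(100,32,8),(100,-32,8),(-46,32,8),(-46,-32,8)]
k1=px([(62,30),(305,30),(60,527),(272,527)],(275,138));k2=px([(52,27),(302,25),(92,540),(307,540)],(200,123))
c1=[(36,17.5,32),(36,7.5,32),(-36,17.5,32),(-36,7.5,32)];uc1=px([(118,297),(157,297),(113,543),(155,543)],(275,138))
c2=[(36,-7.5,32),(36,-17.5,32),(-36,-7.5,32),(-36,-17.5,32)];uc2=px([(207,297),(245,297),(212,550),(255,550)],(200,123))
p0=[.517,-.234,0,.2]
fit([(K1,cm+c1,np.r_[k1,uc1])],p0,"k1");fit([(K2,cm+c2,np.r_[k2,uc2])],p0,"k2")
pc=fit([(K1,cm+c1,np.r_[k1,uc1]),(K2,cm+c2,np.r_[k2,uc2])],p0,"clamp")
tm=[(15,6,66),(15,-6,66),(-15,6,66),(-15,-6,66)]
t1=px([(185,450),(236,447),(180,562),(230,562)],(275,138));t2=px([(135,442),(188,437),(141,562),(192,562)],(200,123))
pp=fit([(K1,tm,t1),(K2,tm,t2)],[*pc[:2],.008,pc[3]],"packer");print("packer in clamp",inv(pc,pp))
tip=[(-49,7,46),(-49,-7,46)]
kp=M(pc,[(75,0,0)])[0];print("knob axis",kp)
e1=px([(163,350),(213,353)],(275,138));e2=px([(140,347),(195,350)],(200,123))
g=lambda t:np.concatenate([(proj(c,M([kp[0],kp[1],pc[2],pc[3]-t[0]],tip))-u).ravel() for c,u in((K1,e1),(K2,e2))])
r=least_squares(g,[.1]);print("knob angle",r.x,r.fun.round(2))
E
python3 m.py
```

```text
f1 [ 5.188e-01  1.649e-01 -4.000e-04  2.998e-01] rms px 0.4
f2 [ 0.5188  0.1646 -0.0006  0.3008] rms px 0.44
frame [ 5.189e-01  1.648e-01 -3.000e-04  3.003e-01] rms px 0.43
tile [ 0.5189  0.1649 -0.0008  0.3011] rms px 0.36
rail inner [array([47.6, 56.8]), array([-46.8,  57.1])]
rail inner [array([47.8, 56.5]), array([-47.7,  57.2])]
k1 [ 5.168e-01 -2.346e-01  5.000e-04  2.138e-01] rms px 0.45
k2 [ 5.165e-01 -2.345e-01  2.000e-04  2.066e-01] rms px 0.38
clamp [ 5.166e-01 -2.346e-01  3.000e-04  2.098e-01] rms px 0.45
packer [ 0.5168 -0.2347  0.0093  0.2087] rms px 0.42
packer in clamp [ 0.1 -0.1]
knob axis [ 5.89994692e-01 -2.18999794e-01  3.24710419e-04]
knob angle [0.02876118] [-0.62  0.84  0.99  0.34 -0.62  1.24  0.06  0.76]
```

Every fit agrees, with free heights within 1 mm of the stated ones. Now gripping and turning the knob.

Run:
```python
from w import *
y0=.21-.03-np.pi/2
manip.goto((.590,-.219,.12),down(y0))
print(manip.move_l((.590,-.219,.051),vel=.1,force_limit=8),manip.current_position())
manip.grab(30);print(manip.current_finger_gap(),np.round(manip.current_contact_force(),1))
for d in(.3,.6,.9,1.15):
    manip.goto((.590,-.219,.051),down(y0-d));print(np.round(manip.current_contact_force(),1),np.round(manip.current_torque(),2),manip.current_finger_gap())
manip.let_go();print(np.round(manip.current_position(),4))
manip.move_l((.590,-.219,.15),vel=.2)
manip.goto((.545,-.20,.17),down(.209-np.pi/2));wsnap("k3");print(manip.current_time())
```

```text
False [ 0.59048259 -0.21925058  0.05191754]
0.013577989818639662 [-0.6  2.3  1.7]
[-2.4  5.2  3.7] [ 1.39  0.7  -0.05] 0.01342055229817726
[-3.1  4.4  3.4] [ 1.68  0.77 -0.03] 0.013286339634601081
[-1.8  5.4  4.2] [ 1.94  0.74 -0.05] 0.013660809021920874
[-1.2  6.3  4.2] [ 2.03  0.58 -0.07] 0.013242435085201336
[ 0.59   -0.2191  0.051 ]
10.6833
```

View pics/k3.png

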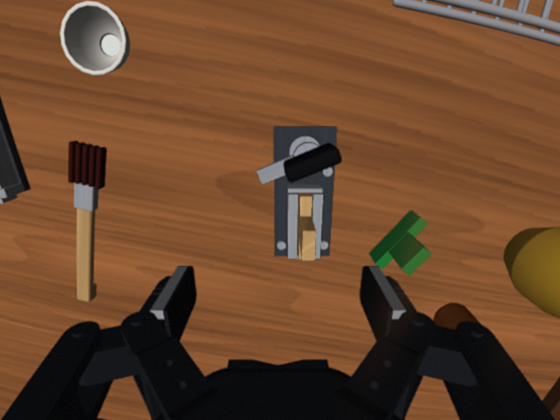

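The finger is now clear, pointing left at (270,175) at about 1.15 rad, and the packer still stands in its pocket. Next: grip and lift the packer, then carry it over the frame.

Run:
```python
from w import *
y=.209-np.pi/2
manip.goto((.5168,-.2347,.13),down(y))
print(manip.move_l((.5168,-.2347,.045),vel=.1,force_limit=8),manip.current_position())
manip.grab(40);print(manip.current_finger_gap(),manip.current_position(),np.round(manip.current_contact_force(),1))
print(manip.move_l((.5168,-.2347,.16),vel=.12,force_limit=15),np.round(manip.current_contact_force(),1))
p=M=None
from fit import M
t=M([.5189,.1648,0,.3003],[(0,48.5,0)])[0];print(t)
manip.goto((t[0],t[1],.16),down(.3003-np.pi/2))
print(manip.current_finger_gap(),manip.current_position(),np.round(manip.current_contact_force(),1));wsnap("p1")
s=manip.snapshot("side");cv2.imwrite("pics/ps.png",s["color"]);s=manip.snapshot("scene");cv2.imwrite("pics/pc.png",s["color"])
print(manip.current_time())
a=cv2.imread("pics/p1.png");crop(a,190,130,370,265,4,"pics/p1c.png")
crop(cv2.imread("pics/ps.png"),170,40,330,160,5,"pics/psc.png")
```

```text
False [ 0.51737002 -0.23488428  0.04593804]
0.011360806092116729 [ 0.51689492 -0.23474359  0.04515349] [-0.8 -0.5  0.4]
False [ 0.1  0.1 -0.9]
[0.50455337 0.21112952 0.        ]
0.011774329483807943 [0.50485344 0.21034634 0.1599831 ] [-0.7 -0.  -0.5]
15.5833
```

View pics/p1.png

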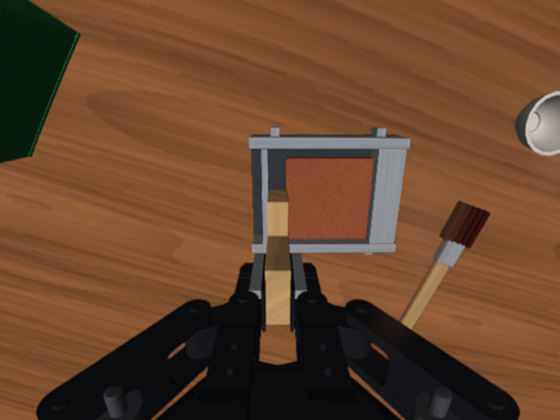

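View pics/psc.png

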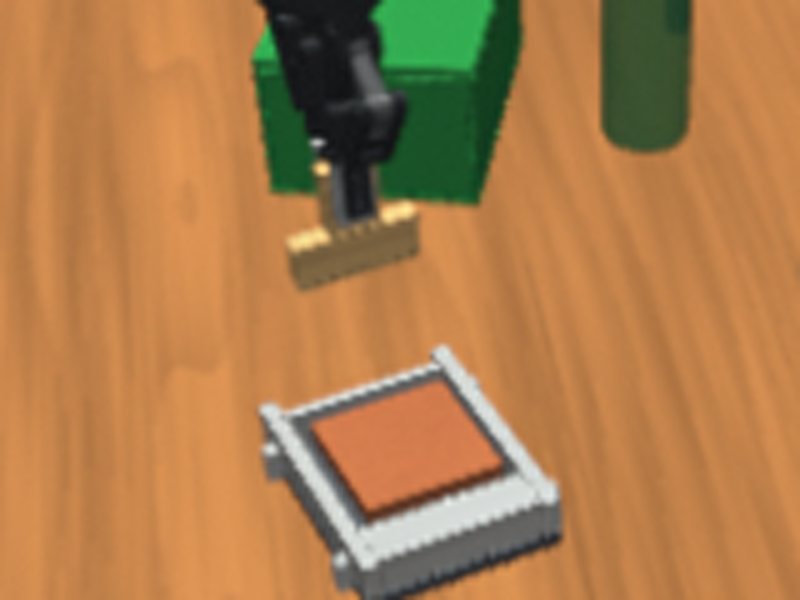

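View pics/pc.png

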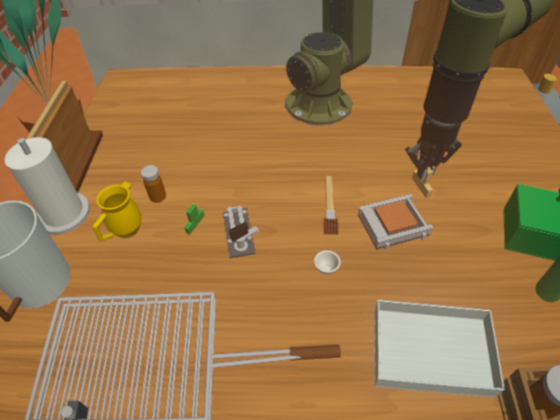

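The packer is held straight and upright: in p1 the blade end is at (278,195), lined up with the gap at (277,150). I'll lower it to just above the gap, check, and then go in.

Run:
```python
from w import *
manip.move_l((.5046,.2111,.083),vel=.12);manip.dwell(.3)
print(manip.current_position(),np.round(manip.current_contact_force(),1));wsnap("p2")
s=manip.snapshot("side")["color"];t=manip.snapshot("scene")["color"]
cv2.imwrite("pics/p2s.png",s);cv2.imwrite("pics/p2t.png",t)
a=cv2.resize(s[80:165,205:300],None,fx=4,fy=4,interpolation=2);b=cv2.resize(t[165:250,355:450],None,fx=4,fy=4,interpolation=2)
cv2.imwrite("pics/p2c.png",np.hstack([a,b]));crop(cv2.imread("pics/p2.png"),200,110,400,260,4,"pics/p2w.png")
```

```text
[0.50482354 0.21129222 0.08360144] [-0.6  0.5 -0.6]
```

View pics/p2w.png

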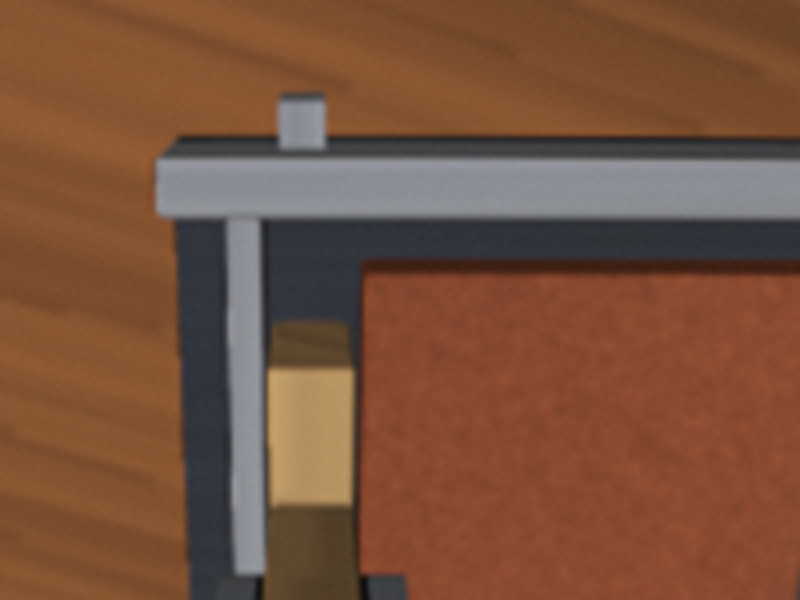

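View pics/p2c.png

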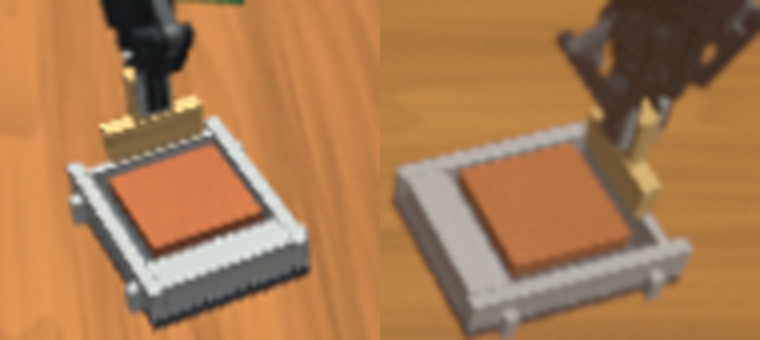

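Run:
```python
from m import *
c=wload("p2")
P=lambda u,z:inv(pf,onz(c,px([u],(200,110))[0],z))
print("blade top edge",P((267,367),.0746),P((353,367),.0746),"bottom",P((273,322),.0466),P((348,322),.0466))
print("rail",P((266,225),.034),P((268,560),.034),"tile",P((362,270),.04),P((360,560),.04))
```

```text
f1 [ 5.188e-01  1.649e-01 -4.000e-04  2.998e-01] rms px 0.4
f2 [ 0.5188  0.1646 -0.0006  0.3008] rms px 0.44
frame [ 5.189e-01  1.648e-01 -3.000e-04  3.003e-01] rms px 0.43
tile [ 0.5189  0.1649 -0.0008  0.3011] rms px 0.36
rail inner [array([47.6, 56.8]), array([-46.8,  57.1])]
rail inner [array([47.8, 56.5]), array([-47.7,  57.2])]
k1 [ 5.168e-01 -2.346e-01  5.000e-04  2.138e-01] rms px 0.45
k2 [ 5.165e-01 -2.345e-01  2.000e-04  2.066e-01] rms px 0.38
clamp [ 5.166e-01 -2.346e-01  3.000e-04  2.098e-01] rms px 0.45
packer [ 0.5168 -0.2347  0.0093  0.2087] rms px 0.42
packer in clamp [ 0.1 -0.1]
knob axis [ 5.89994692e-01 -2.18999794e-01  3.24710419e-04]
knob angle [0.02876118] [-0.62  0.84  0.99  0.34 -0.62  1.24  0.06  0.76]
blade top edge [35.1 54.5] [35.1 42.7] bottom [33.7 54.6] [33.7 42.6]
rail [46.9 56. ] [-15.2  56.4] tile [40.6 40.2] [-12.1  39.8]
```

The blade spans 42.6 to 54.6 mm and the gap 40.0 to 56.2 mm, so it fits. I'll shift it 0.4 mm toward the tile and slide down.

Run:
```python
from w import *
x,y=.5047,.2107
print(manip.move_l((x,y,.060),vel=.05,force_limit=6),manip.current_position(),np.round(manip.current_contact_force(),1))
```

```text
False [0.50473271 0.21061585 0.05991644] [-0.1 -0.3  0.2]
```

Run:
```python
from w import *
x,y=.5047,.2107
print(manip.move_l((x,y,.043),vel=.03,force_limit=5),manip.current_position(),np.round(manip.current_contact_force(),1))
wsnap("p3");print(manip.current_time())
```

```text
True [0.50488059 0.21072881 0.04698742] [-0.2 -0.2  2.4]
17.95
```

View pics/p3.png

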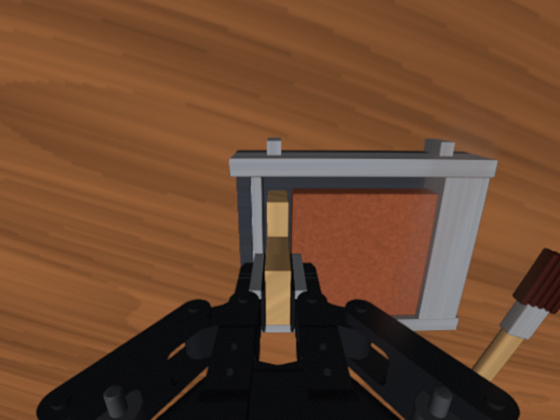

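Contact came at TCP z = 0.047, exactly the floor height (packer underside at 10 mm). The packer stands in the gap at (278,210). Releasing and checking.

```bash
python3 - <<'E'
from w import *
manip.let_go();manip.move_l((.5047,.2107,.14),vel=.15)
manip.move_l((.525,.165,.16),vel=.2);wsnap("p4")
t=manip.snapshot("scene")["color"];cv2.imwrite("pics/p4t.png",t)
manip.grab();print(manip.current_finger_gap(),manip.current_time())
b=cv2.resize(t[165:250,355:450],None,fx=4,fy=4,interpolation=2);a=cv2.resize(cv2.imread("pics/p4.png")[130:265,190:370],None,fx=3,fy=3,interpolation=2)
o=np.zeros((405,930,3),np.uint8);o[:405,:540]=a;o[:340,550:930]=b;cv2.imwrite("pics/p4c.png",o[:,:])
E
python3 -c "
import cv2;a=cv2.imread('pics/p4c.png');cv2.imwrite('pics/p4d.png',cv2.resize(a,None,fx=.86,fy=.86))"
```

```text
-0.00048669659544998235 20.7167
```

View pics/p4d.png

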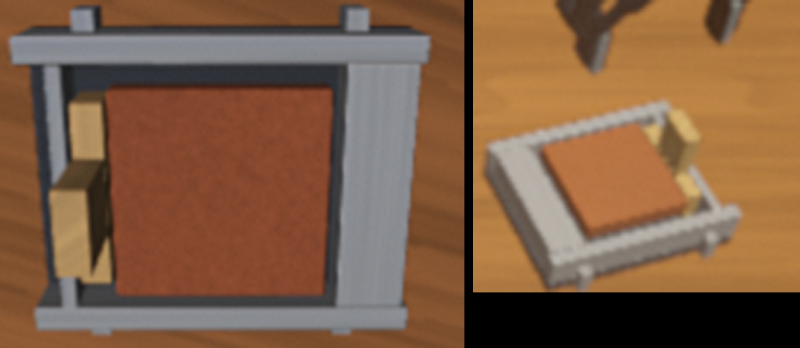

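The packer stands upright in the wide gap and has been let go (left crop, (85,190)). Now pressing the tile with shut fingers.

Run:
```python
from w import *
manip.move_l((.5189,.1648,.052),vel=.15)
print(np.round(manip.current_contact_force(),1))
print(manip.move_l((.5189,.1648,.028),vel=.02,force_limit=16),manip.current_position(),np.round(manip.current_contact_force(),1))
for i in range(3): manip.dwell(.3);print(manip.current_position(),np.round(manip.current_contact_force(),1))
print(manip.current_time())
```

```text
[0.1 1.  0.8]
True [0.51894568 0.1647586  0.03471771] [-4.4  1.7  8.8]
[0.51894552 0.16476988 0.034869  ] [-4.5 -0.   7.3]
[0.51895143 0.16479138 0.03491498] [-3.8  0.9  8. ]
[0.51892095 0.16477743 0.03484598] [-4.7 -0.7  7.4]
23.3917
```

It may be just short of the stop (8 N, 34.8 mm). Pressing further.

Run:
```python
from w import *
for z in(.0335,.0325,.0315,.0305):
    manip.move_l((.5189,.1648,z),vel=.02);manip.dwell(.3)
    f=manip.current_contact_force();print(z,np.round(manip.current_position(),4),np.round(f,1))
    if f[2]>20: break
wsnap("e1");t=manip.snapshot("scene")["color"];s=manip.snapshot("side")["color"]
o=np.hstack([cv2.resize(s[95:170,205:300],None,fx=4,fy=4,interpolation=2),cv2.resize(t[175:250,355:450],None,fx=4,fy=4,interpolation=2)]);cv2.imwrite("pics/e1c.png",o);print(manip.current_time())
```

```text
0.0335 [0.519  0.1648 0.0346] [-5.4 -1.2  8.5]
0.0325 [0.519  0.1648 0.0341] [-6.1 -0.4 10.5]
0.0315 [0.5191 0.1648 0.0341] [-10.3  -0.7  16.5]
0.0305 [0.5191 0.1648 0.034 ] [-12.9  -1.5  20. ]
25.7417
```

View pics/e1c.png

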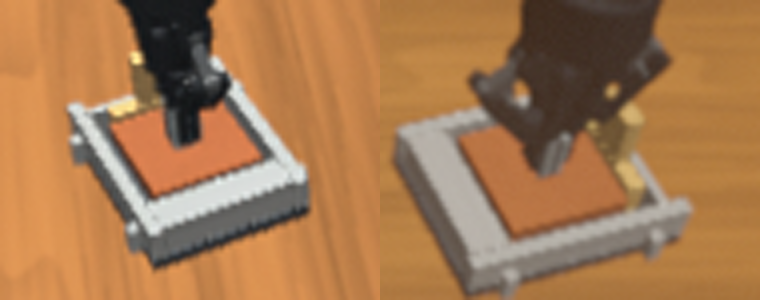

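View pics/e1.png

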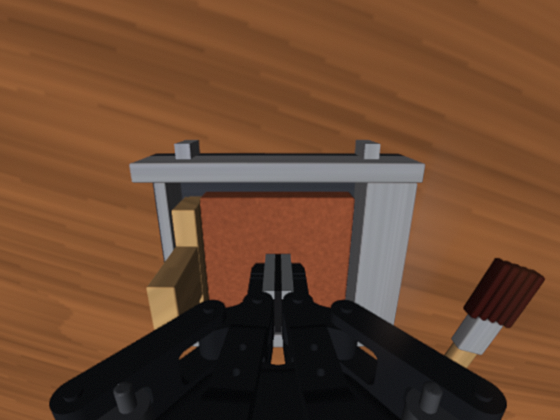

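The tile has stopped at 34.0 mm and the force climbs steeply there to 20 N, so it is at its stop and flush. The packer is still upright at (180,260). Handing in.

Run:
```python
from w import *
print(manip.current_position(),manip.current_contact_force(),manip.current_time());print(manip.finish_job())
```

```text
[0.51910446 0.16479869 0.03401683] [-12.60559783  -2.13823817  20.96889966] 25.7417
the job is handed in; nothing more can be done
None
```

The job was done in the order asked and handed in at 25.7 s, with the fingertips still holding the tile pressed down.

- **Clamp:** I turned the knob about 1.15 rad clockwise. A wrist picture showed its finger well clear of the packer.
- **Packer:** I lifted out the wooden one and slid it upright into the wide gap by the thin rail, which measured about 16 mm. It touched bottom at the height expected for the frame's floor. I let go, and pictures showed it standing upright.
- **Tile:** I pressed with shut fingers until it stopped. The fingertips read 34.0 mm, level with the frame's edges, and were pushing down with about 21 N at hand-in.
- **Checks that fell short:** the first press stopped about 0.8 mm short because its force limit tripped, so I pressed further to the stop. About 13 N of sideways force remained on the tips at the end, but they stayed in place.

The arm touched nothing else on purpose, and the later pictures showed nothing out of place. I took no full view of the shelf after the packer was let go.

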